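# Clamp the small carton with the pump clamp

### The job

Lay the smaller of the two cartons flat and squarely on the bed of the bench clamp, its long sides along the bar, and let go of it clear of the pad. Then squeeze and release the clamp's trigger until the jaw holds the carton against the fixed jaw with its sprung pad pushed in about half way (6 of its 12 mm); never push the pad in nearly all the way, which would crush the carton, and never push the jaw by hand. Finish while holding the trigger squeezed like this, with the other carton, the bowl, the tape and the pen left where they are.

Things in the scene. Friction and masses are not known exactly. Their poses are not given: they have to be found in the camera images.
- pack_b: the smaller carton, closed, white cardboard, 56 x 85 x 29 mm (its x, y, z), about 0.12 kg, loose; starts on a flat mat (top 6 mm above the desk) to the left of the clamp; origin at the centre of its underside, long side along its y
- pack_a: the larger carton, brown cardboard, 66 x 105 x 35 mm, loose; lies to the right of the clamp; not to be moved; origin at the centre of its underside
- bowl_white: small white bowl, 123 mm across, 43 mm high, loose; not to be moved
- tape_2: roll of tape lying flat, 100 mm across, 25 mm high, loose; not to be moved
- pen_1: marker pen lying along its y, 135 mm long, 17 mm thick, loose; not to be moved
- clamp: bench bar clamp of dark steel with a black pistol grip, fixed to the desk; origin on the desk under the bar's centre line, its y along the bar from grip to fixed jaw, z up. Bed: bar 44 mm wide (the 56 mm carton overhangs both sides), top 10 mm above the desk. Two feet 76 mm wide, 8 mm high at y = +88 and -160 mm. Housing 34 mm wide, y = -174 to -112 mm, 62 mm high
- bed_center (a point): point on the top of the bed where the carton is best laid (carton's underside centre, carton's y along the clamp's y): at y = +18 mm on the clamp; 9.5 mm then remain to the fixed jaw and 16 to 36 mm to the pad
- grip_center (a point): middle of the squeezed grip, at y = -145 mm on the clamp, 125 mm above the desk. Handle's back is 16 mm behind it (-y), free trigger roll's front 30 mm before it (+y), squeezed roll's front 16 mm. Fingers closing along the clamp's y, centred here from above and opened to 70 mm or a little more, straddle both; at 32 mm the trigger is fully squeezed
- trigger (a joint): trigger angle: 0 free (leaning to the fixed jaw), 0.255 fully squeezed at its stop, 14 mm of travel at the roll; springs back with 2 to 4 N at the roll. A full squeeze drives the jaw up to 13 mm forward (ratchet teeth of 4 mm pitch: the first up to 4 mm of a squeeze may be idle); letting go leaves the jaw where it is
- jaw (a joint): travel of rod and jaw toward the fixed jaw, 0 to 64 mm, starts at 0 to 18 mm; a brake holds it with 4 N. The unpressed pad's face stands at y = jaw - 60 mm on the clamp; so the 85 mm carton is touched on both sides at jaw = 45 mm
- pad (a joint): how far the pad is pushed in toward the jaw head: 0 free, 12 mm is the stop, 1.5 N per mm; wanted about 6 mm (9 N). The roll needs about as many newtons as the pad gives, plus 4 N for the brake and 2 to 4 N for its own spring. If the trigger is let go, the brake alone keeps at most 2.7 mm
- fixed_jaw (a point): middle of the fixed jaw's face, at y = +70 mm on the clamp, 24.5 mm above the desk; the jaw is an upright block 60 mm wide, 16 mm thick, its top 52 mm above the desk
- handle_top (a point): top centre of the upright fixed handle, 145 mm above the desk; the handle is 28 mm wide (clamp's x) and reaches from y = -161 to y = -145 mm on the clamp
- jaw_head (a point): steel rod with ratchet teeth and the jaw head (28 mm disc) at its front end, moved only by the trigger; this point is the head's front centre, 24.5 mm above the desk; not to be touched by the robot
- pad_face (a point): centre of the front face of the rubber pad, a 26 mm disc 6 mm thick on a spring; the face stands 24 mm before the jaw head when free
- trigger_roll (a point): black cross roll at the trigger's upper end, on the fixed-jaw side of the handle, 12 mm thick, 26 mm long (along the clamp's x); this point is its centre, about 55 mm above the pivot. This is where to squeeze, toward the handle

How it is judged:
By the outcome, as a careful person would: the job done as asked, in the order asked, and still so for the second after the job is handed in, while the arm keeps its last pose, push and grip.
It also fails if it takes over 70 s, if anything falls off the work surface, if the arm or the gripper's body presses on something with over 40 N, if the wrist force passes 120 N, or if a joint passes its speed limit or range.

### The arm

A 7-joint arm with a two-finger parallel gripper is mounted at the origin on a cart in front of the work surface, level with it; the furniture and walls round the work are solid. World frame = base frame: x ahead of the robot, y to its left, z up, the work surface at z = 0. Lengths are in m, angles in rad, forces in N, time in s.
With the tool pointing down it reaches from about 0.425 to 0.875 m from the base axis. Payload 4.7 kg.
Tool frame: the origin (TCP) lies at the very end of the fingers, on their centre line; the grasp point (between the pads) lies 19 mm behind it; z points along the fingers, y is the line along which they close (so a half turn about z gives the same grasp; the last joint's range is limited). The gripper opens to 87 mm and grips with 3 to 60 N. Pads are 19 mm wide; open, the fingers measure 117 mm over their backs; the gripper's body (75 mm by 190 mm) begins 51 mm behind the grasp point.
Start: joints at [-1.23, 0.321, -0.07, 1.45, 0.023, 1.371, -0.057], TCP at [0.209, 0.616, 0.223] pointing down, gripper open.
Joint ranges: [-2.86, 2.86], [-0.3, 2.09], [-1.38, 1.24], [0.06, 2.45], [-1.56, 4.7], [0.09, 2.05], [-2.69, 2.69]. Speed limits (rad/s): [2.57, 2.57, 3.14, 3.14, 3.14, 3.14, 3.14].

### API

Orientations are given as a 3x3 rotation matrix whose columns are the frame's x, y, z axes.
In Python, from cell import state, eyes, arm gives the robot as it stands.
- The arm moves only by the shell command python3 -m jog 'ROWS'. ROWS is JSON, a list of rows, each an object of numbers: "grip": the finger opening in m, from 0 to 0.087; "x", "y", "z": the shift along the tool's x, y, z in m; "spin": the turn about the tool's z in rad. In form: [{"grip": .., "x": .., "y": .., "z": .., "spin": ..}, ...]. A call has 1 to 20 rows; each row shifts and turns the commanded pose from where the row before left it, along the tool's axes as they then stand; what a row does not reach is not made up. A row lasts 1/12 s, in which the tool goes at most 41.7 mm and 7.16 degrees, less where a joint would pass 70% of its speed; a pose out of reach is approached as far as the arm can. A call with a gripper value outside its range is refused whole. The fingers move at their own pace and stop on an object; the grip force is fixed at half the most. Time passes only in rows, so rows that do not move let the fingers close. It gives the time, the measured TCP pose, the force, the opening and the grip force at its end, in the units of the state.
- state(): the state, without advancing time (a new reading comes with each control period).
- eyes.read_camera(name): name is "scene" or "top" or "wrist"; returns a dict with "color" (480x640x3 uint8, blue, green, red), "fx", "fy", "cx", "cy" (pixels), "xyz" and "attitude" of the camera in the world. Camera axes: x right, y down, z forward; pixel columns grow to the right and rows downward; lengths in m; the calibration is good to about 2 mm. The wrist camera is an equidistant fisheye: a pixel r from the principal point sees the ray r / f radians off the axis. A picture is of the moment at which its call begins. There is no depth.
- arm.sign_off(): hands the job in; it is judged then, once.
The state is a dict: "time_s": time; "q": joint angles; "joint_velocities": joint speeds; "effort": joint torques, N m; "ee_pos": TCP position; "ee_rot": TCP orientation; "ft_force": force on the tool from outside, world axes, zero at the start; "wrist_torque": the same for the moment, N m; "gripper_width": opening from 0.0 (shut) to 1.0 (fully open); "gripper_force": force on a finger pad.
Only numpy, scipy, OpenCV 4.12 (cv2) and the standard library are available. Lean on these libraries where they do the work, as an engineer would, in place of code of your own. Each camera call takes 0.05 s, during which the arm holds its last target. There are 200 camera calls.

## Working session

There is one attempt and no reset: what is moved stays moved. The work goes in short steps, Python scripts to look and compute and a shell command to move; the robot and the scene stay as the last step left them, time stands still between calls to the robot, and variables do not carry over. Pictures are saved under pics/ and viewed, at most 10 in all, crops included, and the job is handed in when it is done.

```bash
ls; mkdir -p pics
python3 - <<'E'
from cell import state, eyes, arm
import cv2,numpy as np
s=state();print(s['time_s'],s['ee_pos'],np.round(s['ee_rot'],3),s['gripper_width'])
for n in("scene","top"):
    c=eyes.read_camera(n);cv2.imwrite(f'pics/{n}0.png',c['color']);print(n,{k:np.round(c[k],4).tolist() for k in c if k!='color'})
E
```

```text
pics
0.0 [0.20850979 0.61506951 0.22145957] [[-0.947  0.321 -0.001]
 [ 0.321  0.947 -0.002]
 [-0.    -0.002 -1.   ]] 1.0010188820430337
scene {'fx': 490.7298, 'fy': 490.7298, 'cx': 316.7678, 'cy': 230.8152, 'xyz': [-0.1928, -0.5387, 1.0161], 'attitude': [[0.6159, -0.5539, 0.5603], [-0.7878, -0.4347, 0.4363], [0.002, -0.7101, -0.7041]]}
top {'fx': 439.9634, 'fy': 439.9634, 'cx': 325.3141, 'cy': 239.5284, 'xyz': [0.3141, 0.0301, 1.0956], 'attitude': [[-0.0237, -0.9778, 0.2081], [-0.9997, 0.0226, -0.0073], [0.0025, -0.2082, -0.9781]]}
```

View pics/top0.png

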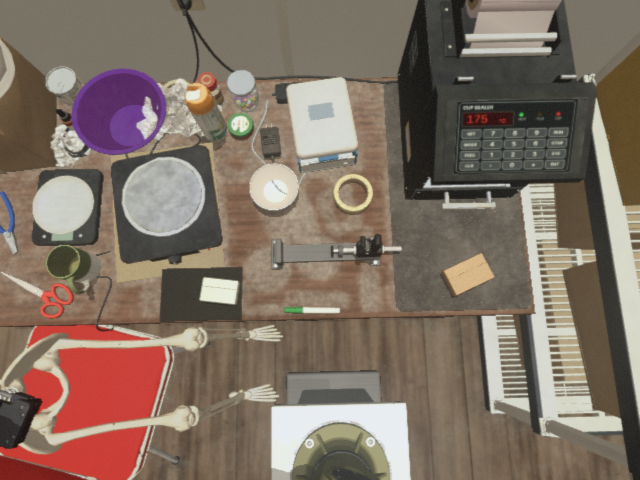

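View pics/scene0.png

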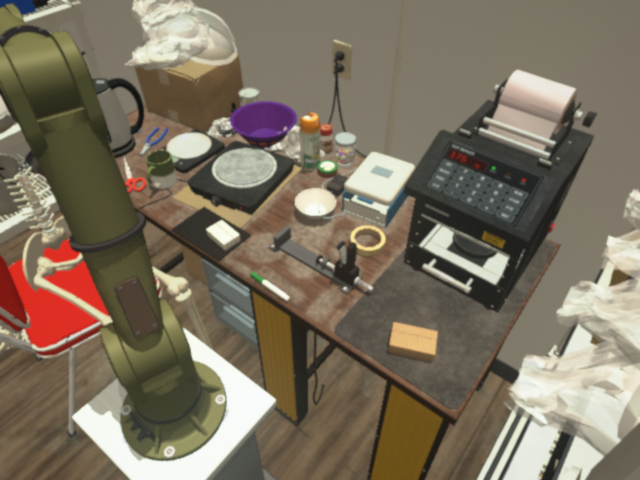

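The top view shows the white carton at about (219,291) on the dark mat. The clamp runs from its fixed jaw at (277,254) to its grip at about (370,247). The pen is at (312,310), the bowl at (274,188), the tape at (353,194) and pack_a at (468,275). I'll enlarge this area.

Run:
```python
import cv2
i=cv2.imread('pics/top0.png')[220:330,190:420]
cv2.imwrite('pics/crop0.png',cv2.resize(i,(782,374),interpolation=cv2.INTER_CUBIC))
```

```text
(no output)
```

View pics/crop0.png

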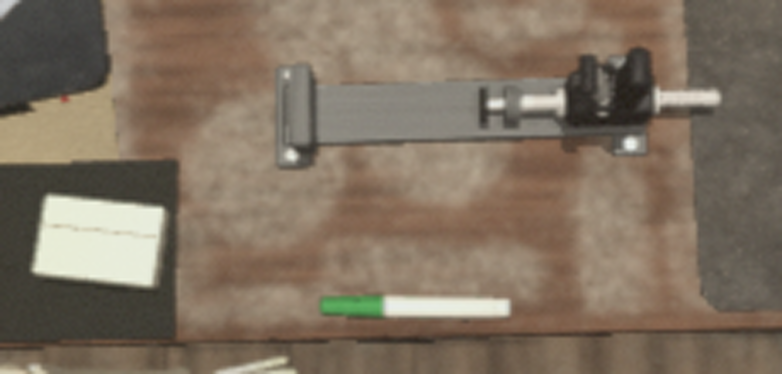

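The crop shows the carton's top corners at about (45,194), (165,207), (156,286) and (33,273). The bed's edges run (315,86)-(560,80) and (315,144)-(560,137), and the fixed jaw's inner top edge is at u≈313. The foot bolts are at (287,75) and (291,156).

```bash
cat > h.py <<'E'
from cell import state, eyes, arm
import cv2,numpy as np
def ray(c,p,fish=False):
    x=(p[0]-c['cx'])/c['fx'];y=(p[1]-c['cy'])/c['fy']
    if fish:
        r=np.hypot(x,y);d=np.array([x/r*np.sin(r),y/r*np.sin(r),np.cos(r)]) if r>1e-9 else np.array([0,0,1.])
    else: d=np.array([x,y,1.])
    return np.asarray(c['attitude'])@d
def hit(c,p,z,fish=False):
    d=ray(c,p,fish);o=np.asarray(c['xyz']);return o+d*(z-o[2])/d[2]
def proj(c,P,fish=False):
    d=np.asarray(c['attitude']).T@(np.asarray(P)-c['xyz'])
    if fish:
        r=np.hypot(d[0],d[1]);t=np.arctan2(r,d[2]);return np.array([c['cx']+c['fx']*t*d[0]/r,c['cy']+c['fy']*t*d[1]/r])
    return np.array([c['cx']+c['fx']*d[0]/d[2],c['cy']+c['fy']*d[1]/d[2]])
E
python3 - <<'E'
from h import *
c=eyes.read_camera('top')
f=lambda u,v,z:hit(c,(190+u/3.4,220+v/3.4),z)
P=[f(*p,.035) for p in((45,194),(165,207),(156,286),(33,273))]
print('carton',np.round(np.mean(P,0),4),[round(float(np.linalg.norm(P[i]-P[i-1])),4) for i in range(4)],[np.degrees(np.arctan2(*(a-b)[[0,1]])) for a,b in((P[0],P[1]),(P[3],P[2]))])
for a in((315,86),(560,80),(315,144),(560,137)):print('bed',f(*a,.01).round(4))
print('jaw',f(313,65,.052),f(313,147,.052)); print('bolts',f(287,75,.01),f(291,156,.01),f(630,144,.01));print('pen',f(320,306,.009),f(510,308,.009)); print('pad',f(480,106,.03))
E
```

```text
carton [0.4204 0.2798 0.035 ] [0.0561, 0.0862, 0.0558, 0.0874] [np.float64(7.513336996702462), np.float64(7.306202230755444)]
bed [0.5328 0.1296 0.01  ]
bed [ 0.5331 -0.0518  0.01  ]
bed [0.4894 0.1298 0.01  ]
bed [ 0.4904 -0.0502  0.01  ]
jaw [0.53960285 0.12712353 0.052     ] [0.48047287 0.12731341 0.052     ]
bolts [0.54154674 0.1503049  0.01      ] [0.48087948 0.14735227 0.01      ] [ 0.48397755 -0.10136687  0.01      ]
pen [0.37178999 0.12666588 0.009     ] [ 0.36715795 -0.00968636  0.009     ]
pad [0.51118584 0.00837778 0.03      ]
```

The geometry agrees. Clamp origin is about (0.511, 0.058) with its y along world +y, bed_center about (0.511, 0.076), and grip about (0.511, -0.087). The carton is at (0.420, 0.280), with its long side 7.4° off world y. I'll go above the carton.

```bash
python3 -m jog '[{"x":-0.0257,"y":-0.0208},{"x":-0.0257,"y":-0.0208},{"x":-0.0257,"y":-0.0208},{"x":-0.0257,"y":-0.0208},{"x":-0.0257,"y":-0.0208},{"x":-0.0257,"y":-0.0208},{"x":-0.0257,"y":-0.0208},{"x":-0.0257,"y":-0.0208},{"x":-0.0257,"y":-0.0208},{"x":-0.0257,"y":-0.0208},{"x":-0.0257,"y":-0.0208},{"x":-0.0257,"y":-0.0208},{},{}]'
python3 -m jog '[{"spin":0.1145},{"spin":0.1145},{"spin":0.1145},{"spin":0.1145},{"spin":0.1145},{"spin":0.1145},{"spin":0.1145},{"spin":0.1145},{"spin":0.1145},{"spin":0.1145},{"spin":0.1145},{"spin":0.1145},{},{}]'
python3 - <<'E'
from h import *
s=state();print(s['ee_pos'],s['ee_rot'].round(3) if hasattr(s['ee_rot'],'round') else s['ee_rot'],s['q'],s['ft_force'])
c=eyes.read_camera('wrist');cv2.imwrite('pics/w1.png',c['color']);print({k:np.round(c[k],4).tolist() for k in c if k!='color'})
E
```

```text
[0.20860561 0.61517128 0.22173689] [[-0.947  0.321 -0.   ]
 [ 0.321  0.947 -0.001]
 [-0.    -0.001 -1.   ]] [-1.22985415  0.3216115  -0.07007825  1.45139996  0.02262305  1.37080489
 -0.05689786] [ 1.1700421  -1.04259901 -0.53398519]
{'fx': 371.6483, 'fy': 371.6483, 'cx': 322.9119, 'cy': 236.4783, 'xyz': [0.1423, 0.6391, 0.384], 'attitude': [[0.3221, 0.9157, 0.2404], [0.9467, -0.3111, -0.0837], [-0.0019, 0.2546, -0.9671]]}schema error: expected keys grip, x, y, z, spin
schema error: expected keys grip, x, y, z, spin
```

View pics/w1.png

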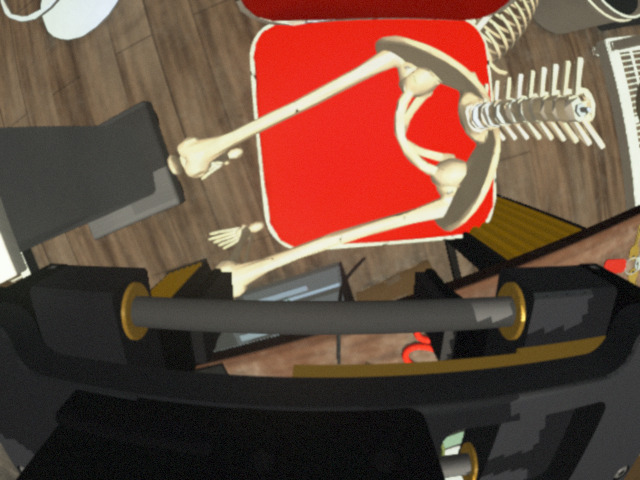

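Both calls were refused because every row needs all five keys, so the arm hasn't moved. The wrist view shows only the chair and skeleton, with the gripper along the lower edge (finger pads near (130,310) and (515,310)). I'll resend with full rows.

```bash
python3 -m jog '[{"grip":0.087,"x":-0.0257,"y":-0.0208,"z":0,"spin":0},{"grip":0.087,"x":-0.0257,"y":-0.0208,"z":0,"spin":0},{"grip":0.087,"x":-0.0257,"y":-0.0208,"z":0,"spin":0},{"grip":0.087,"x":-0.0257,"y":-0.0208,"z":0,"spin":0},{"grip":0.087,"x":-0.0257,"y":-0.0208,"z":0,"spin":0},{"grip":0.087,"x":-0.0257,"y":-0.0208,"z":0,"spin":0},{"grip":0.087,"x":-0.0257,"y":-0.0208,"z":0,"spin":0},{"grip":0.087,"x":-0.0257,"y":-0.0208,"z":0,"spin":0},{"grip":0.087,"x":-0.0257,"y":-0.0208,"z":0,"spin":0},{"grip":0.087,"x":-0.0257,"y":-0.0208,"z":0,"spin":0},{"grip":0.087,"x":-0.0257,"y":-0.0208,"z":0,"spin":0},{"grip":0.087,"x":-0.0257,"y":-0.0208,"z":0,"spin":0},{"grip":0.087,"x":0,"y":0,"z":0,"spin":0}]'
python3 -m jog '[{"grip":0.087,"x":0,"y":0,"z":0,"spin":0.1145},{"grip":0.087,"x":0,"y":0,"z":0,"spin":0.1145},{"grip":0.087,"x":0,"y":0,"z":0,"spin":0.1145},{"grip":0.087,"x":0,"y":0,"z":0,"spin":0.1145},{"grip":0.087,"x":0,"y":0,"z":0,"spin":0.1145},{"grip":0.087,"x":0,"y":0,"z":0,"spin":0.1145},{"grip":0.087,"x":0,"y":0,"z":0,"spin":0.1145},{"grip":0.087,"x":0,"y":0,"z":0,"spin":0.1145},{"grip":0.087,"x":0,"y":0,"z":0,"spin":0.1145},{"grip":0.087,"x":0,"y":0,"z":0,"spin":0.1145},{"grip":0.087,"x":0,"y":0,"z":0,"spin":0.1145},{"grip":0.087,"x":0,"y":0,"z":0,"spin":0.1145},{"grip":0.087,"x":0,"y":0,"z":0,"spin":0},{"grip":0.087,"x":0,"y":0,"z":0,"spin":0}]'
python3 - <<'E'
from h import *
s=state();print(s['q'],s['ee_rot'])
c=eyes.read_camera('wrist');cv2.imwrite('pics/w2.png',c['color']);print({k:np.round(c[k],4).tolist() for k in c if k!='color'})
np.savez('w2.npz',**{k:c[k] for k in c if k!='color'})
print(proj(c,[.4204,.2798,.035],True))
E
```

```text
time_s: 1.28
ee_pos: [0.425, 0.2729, 0.2228]
ee_rot: [[-0.944, 0.331, 0.002], [0.331, 0.944, -0.003], [-0.003, -0.002, -1.0]]
ft_force: [1.0, -0.6, -0.8]
gripper_width: 0.997
gripper_force: 0.0
time_s: 2.45
ee_pos: [0.4205, 0.2803, 0.2225]
ee_rot: [[0.126, 0.992, -0.0], [0.992, -0.126, -0.0], [-0.0, -0.0, -1.0]]
ft_force: [0.0, -0.0, -0.3]
gripper_width: 0.999
gripper_force: 0.0
[-0.83945332  0.00932842  0.20080789  1.81001713 -0.0019299   1.32260376
 -0.76487161] [[ 1.26353418e-01  9.91985279e-01 -1.41550902e-04]
 [ 9.91985283e-01 -1.26353432e-01 -9.24727328e-05]
 [-1.09617032e-04 -1.28732166e-04 -9.99999986e-01]]
{'fx': 371.6483, 'fy': 371.6483, 'cx': 322.9119, 'cy': 236.4783, 'xyz': [0.4288, 0.3506, 0.3848], 'attitude': [[0.9918, -0.1232, -0.0332], [-0.1276, -0.959, -0.2531], [-0.0006, 0.2553, -0.9669]]}
[323.91223786 215.28590238]
```

View pics/w2.png

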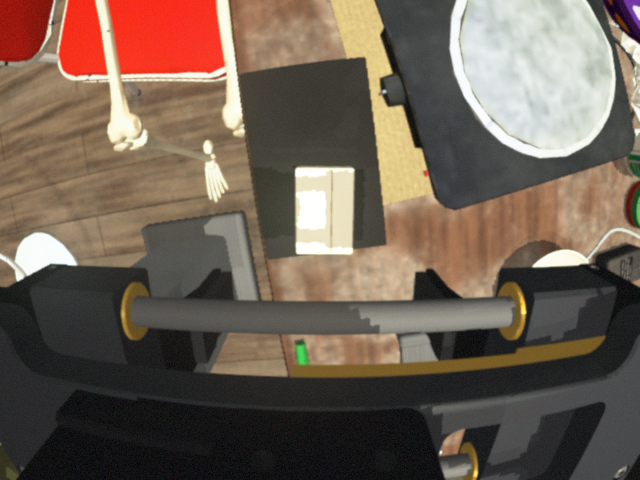

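The wrist view shows the carton's top between about (295,168) and (354,253). It is square to the tool and 4 px from the prediction, about 3–4 mm toward +y. I'll descend and grip.

```bash
python3 -m jog '[{"grip":0.087,"x":0.003,"y":0,"z":0.03,"spin":0},{"grip":0.087,"x":0,"y":0,"z":0.03,"spin":0},{"grip":0.087,"x":0,"y":0,"z":0.03,"spin":0},{"grip":0.087,"x":0,"y":0,"z":0.03,"spin":0},{"grip":0.087,"x":0,"y":0,"z":0.03,"spin":0},{"grip":0.087,"x":0,"y":0,"z":0.03,"spin":0},{"grip":0.087,"x":0,"y":0,"z":0.015,"spin":0},{"grip":0.087,"x":0,"y":0,"z":0.01,"spin":0},{"grip":0.087,"x":0,"y":0,"z":0.005,"spin":0},{"grip":0.087,"x":0,"y":0,"z":0,"spin":0},{"grip":0.087,"x":0,"y":0,"z":0,"spin":0}]'
python3 -m jog '[{"grip":0.05,"x":0,"y":0,"z":0,"spin":0},{"grip":0.05,"x":0,"y":0,"z":0,"spin":0},{"grip":0.05,"x":0,"y":0,"z":0,"spin":0},{"grip":0.05,"x":0,"y":0,"z":0,"spin":0},{"grip":0.05,"x":0,"y":0,"z":0,"spin":0},{"grip":0.05,"x":0,"y":0,"z":0,"spin":0},{"grip":0.05,"x":0,"y":0,"z":0,"spin":0},{"grip":0.05,"x":0,"y":0,"z":0,"spin":0}]'
```

```text
time_s: 3.42
ee_pos: [0.4218, 0.2838, 0.0135]
ee_rot: [[0.129, 0.992, 0.001], [0.992, -0.129, 0.001], [0.001, 0.001, -1.0]]
ft_force: [0.2, 0.2, -0.7]
gripper_width: 1.003
gripper_force: 0.0
time_s: 4.08
ee_pos: [0.4212, 0.2833, 0.0128]
ee_rot: [[0.13, 0.992, 0.0], [0.992, -0.13, 0.0], [0.0, 0.0, -1.0]]
ft_force: [-0.2, -0.6, 1.9]
gripper_width: 0.645
gripper_force: 30.0
```

```bash
python3 -m jog '[{"grip":0.05,"x":0,"y":0,"z":-0.02,"spin":0},{"grip":0.05,"x":0,"y":0,"z":-0.03,"spin":0},{"grip":0.05,"x":0,"y":0,"z":-0.03,"spin":-0.065},{"grip":0.05,"x":0,"y":0,"z":-0.03,"spin":-0.065},{"grip":0.05,"x":-0.02,"y":0.009,"z":0,"spin":0},{"grip":0.05,"x":-0.028,"y":0.012,"z":0,"spin":0},{"grip":0.05,"x":-0.028,"y":0.012,"z":0,"spin":0},{"grip":0.05,"x":-0.028,"y":0.012,"z":0,"spin":0},{"grip":0.05,"x":-0.028,"y":0.012,"z":0,"spin":0},{"grip":0.05,"x":-0.028,"y":0.012,"z":0,"spin":0},{"grip":0.05,"x":-0.028,"y":0.012,"z":0,"spin":0},{"grip":0.05,"x":-0.02,"y":0.009,"z":0,"spin":0},{"grip":0.05,"x":0,"y":0,"z":0,"spin":0},{"grip":0.05,"x":0,"y":0,"z":0,"spin":0},{"grip":0.05,"x":0,"y":0,"z":0,"spin":0}]'
python3 - <<'E'
from h import *
s=state();print(s['ee_rot'])
c=eyes.read_camera('wrist');cv2.imwrite('pics/w3.png',c['color']);np.savez('w3.npz',**{k:c[k] for k in c if k!='color'})
for P in([.541,.128,.052],[.481,.128,.052],[.533,.128,.01],[.489,.128,.01]):print(P,proj(c,P,True).round(1))
zt=s['ee_pos'][2]+.022
for dx in(-.028,.028):
  for dy in(-.0425,.0425):print('carton top',dx,dy,proj(c,[s['ee_pos'][0]+dx,s['ee_pos'][1]+dy,zt],True).round(1))
E
```

```text
time_s: 5.33
ee_pos: [0.5105, 0.0761, 0.1222]
ee_rot: [[-0.001, 1.0, -0.001], [1.0, 0.001, 0.001], [0.001, -0.001, -1.0]]
ft_force: [0.6, -0.3, -0.0]
gripper_width: 0.64
gripper_force: 30.0
[[-6.20822192e-04  9.99999364e-01 -9.41819837e-04]
 [ 9.99999651e-01  6.21349062e-04  5.59227527e-04]
 [ 5.59812370e-04 -9.41472327e-04 -9.99999400e-01]]
[0.541, 0.128, 0.052] [372.8 171.2]
[0.481, 0.128, 0.052] [277.2 171.2]
[0.533, 0.128, 0.01] [354.6 166.4]
[0.489, 0.128, 0.01] [294.9 166.4]
carton top -0.028 -0.0425 [265.4 392. ]
carton top -0.028 0.0425 [252.7 214.9]
carton top 0.028 -0.0425 [383.3 391.9]
carton top 0.028 0.0425 [396.4 214.9]
```

View pics/w3.png

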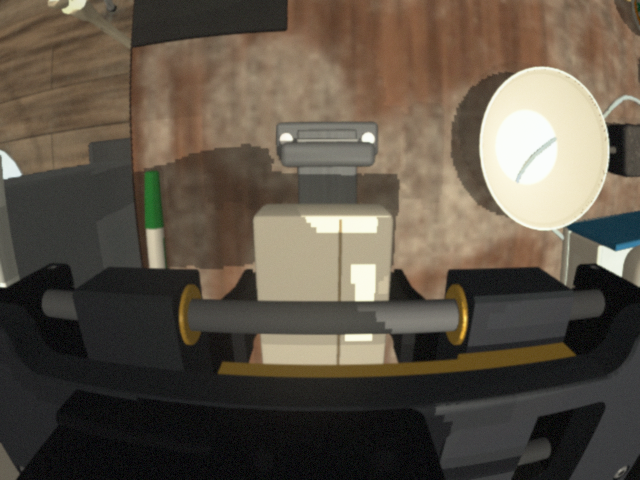

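The wrist view shows the carton square to the clamp, with its front top edge at v≈215. The fixed jaw's inner edge is at v≈166 (u 277–376), and the bed is centred at u≈327. The clamp is therefore about 1 mm +x and 1–3 mm +y of my estimate. I'll correct for that and lower.

```bash
python3 -m jog '[{"grip":0.05,"x":0.0015,"y":0.0015,"z":0.02,"spin":0},{"grip":0.05,"x":0,"y":0,"z":0.025,"spin":0},{"grip":0.05,"x":0,"y":0,"z":0.025,"spin":0},{"grip":0.05,"x":0,"y":0,"z":0.018,"spin":0},{"grip":0.05,"x":0,"y":0,"z":0.008,"spin":0},{"grip":0.05,"x":0,"y":0,"z":0.004,"spin":0},{"grip":0.05,"x":0,"y":0,"z":0.003,"spin":0},{"grip":0.05,"x":0,"y":0,"z":0.001,"spin":0},{"grip":0.05,"x":0,"y":0,"z":0,"spin":0},{"grip":0.05,"x":0,"y":0,"z":0,"spin":0}]'
```

```text
time_s: 6.22
ee_pos: [0.5134, 0.077, 0.0196]
ee_rot: [[-0.0, 1.0, 0.002], [1.0, 0.0, 0.001], [0.001, 0.002, -1.0]]
ft_force: [0.6, -0.1, -0.2]
gripper_width: 0.639
gripper_force: 30.0
```

```bash
python3 -m jog '[{"grip":0.05,"x":0,"y":-0.001,"z":0.001,"spin":0},{"grip":0.05,"x":0,"y":0,"z":0.001,"spin":0},{"grip":0.05,"x":0,"y":0,"z":0.0005,"spin":0},{"grip":0.05,"x":0,"y":0,"z":0,"spin":0},{"grip":0.05,"x":0,"y":0,"z":0,"spin":0}]'
```

```text
time_s: 6.63
ee_pos: [0.5118, 0.0768, 0.0168]
ee_rot: [[0.0, 1.0, 0.0], [1.0, -0.0, 0.001], [0.001, 0.0, -1.0]]
ft_force: [-1.8, -0.1, 5.6]
gripper_width: 0.637
gripper_force: 30.0
```

The carton is on the bed (contact 5.6 N). Next I'll open, rise and look.

```bash
python3 -m jog '[{"grip":0.078,"x":0,"y":0,"z":0,"spin":0},{"grip":0.078,"x":0,"y":0,"z":0,"spin":0},{"grip":0.078,"x":0,"y":0,"z":0,"spin":0},{"grip":0.078,"x":0,"y":0,"z":0,"spin":0},{"grip":0.078,"x":0,"y":0,"z":-0.01,"spin":0},{"grip":0.078,"x":0,"y":0,"z":-0.02,"spin":0},{"grip":0.078,"x":0,"y":0,"z":-0.03,"spin":0},{"grip":0.078,"x":0,"y":0,"z":-0.03,"spin":0},{"grip":0.078,"x":0,"y":0,"z":-0.03,"spin":0},{"grip":0.078,"x":0,"y":0,"z":-0.03,"spin":0},{"grip":0.078,"x":0,"y":0,"z":-0.03,"spin":0},{"grip":0.078,"x":0,"y":0,"z":-0.03,"spin":0},{"grip":0.078,"x":0,"y":0,"z":0,"spin":0},{"grip":0.078,"x":0,"y":0,"z":0,"spin":0}]'
python3 - <<'E'
from h import *
c=eyes.read_camera('wrist');t=eyes.read_camera('top')
a=c['color'][80:300,200:460];b=t['color'][220:330,190:420]
cv2.imwrite('pics/c4.png',np.vstack([cv2.resize(a,(354,300),interpolation=cv2.INTER_CUBIC).repeat(1,0), np.zeros((1,354,3),np.uint8)])if 0 else np.hstack([cv2.resize(a,(390,330)),cv2.resize(b,(400,330))[:, :]]))
for dx in(-.028,.028):
  for dy in(-.0425,.0425):print('carton',dx,dy,((proj(c,[.5118+dx,.0768+dy,.039],True)-[200,80])*1.5).round(1))
for P in([.541,.128,.052],[.481,.128,.052]):print(P,((proj(c,P,True)-[200,80])*1.5).round(1))
E
```

```text
time_s: 7.8
ee_pos: [0.5128, 0.0768, 0.2286]
ee_rot: [[0.0, 1.0, 0.005], [1.0, -0.0, 0.002], [0.002, 0.005, -1.0]]
ft_force: [-0.2, 0.5, -0.6]
gripper_width: 0.897
gripper_force: 0.0
carton -0.028 -0.0425 [140.7 265.2]
carton -0.028 0.0425 [138.3 136.5]
carton 0.028 -0.0425 [225. 265.]
carton 0.028 0.0425 [227.  136.4]
[0.541, 0.128, 0.052] [230.7 123.9]
[0.481, 0.128, 0.052] [131.9 124.1]
```

View pics/c4.png

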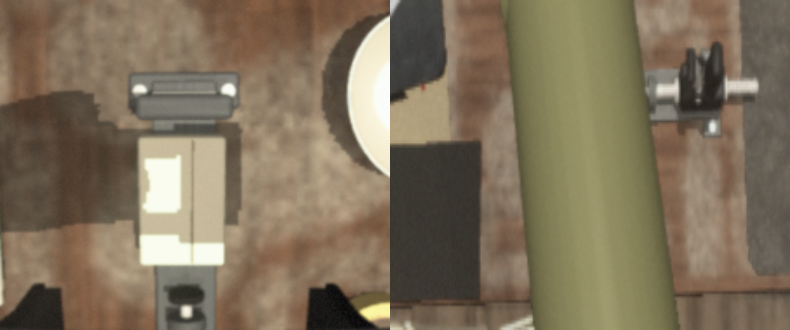

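The carton lies square on the bed (crop: u 139–225, v 137–265), with clear gaps to the fixed jaw and the pad. Now I'll go above the grip with the fingers turned to close along the clamp's y.

```bash
python3 -m jog '[{"grip":0.078,"x":-0.0164,"y":0,"z":0,"spin":-0.0982},{"grip":0.078,"x":0,"y":0,"z":0,"spin":-0.0982},{"grip":0.078,"x":0,"y":0,"z":0,"spin":-0.0982},{"grip":0.078,"x":0,"y":0,"z":0,"spin":-0.0982},{"grip":0.078,"x":0,"y":0,"z":0,"spin":-0.0982},{"grip":0.078,"x":0,"y":0,"z":0,"spin":-0.0982},{"grip":0.078,"x":0,"y":0,"z":0,"spin":-0.0982},{"grip":0.078,"x":0,"y":0,"z":0,"spin":-0.0982},{"grip":0.078,"x":0,"y":0,"z":0,"spin":-0.0982},{"grip":0.078,"x":0,"y":0,"z":0,"spin":-0.0982},{"grip":0.078,"x":0,"y":0,"z":0,"spin":-0.0982},{"grip":0.078,"x":0,"y":0,"z":0,"spin":-0.0982},{"grip":0.078,"x":0,"y":0,"z":0,"spin":-0.0982},{"grip":0.078,"x":0,"y":0,"z":0,"spin":-0.0982},{"grip":0.078,"x":0,"y":0,"z":0,"spin":-0.0982},{"grip":0.078,"x":0,"y":0,"z":0,"spin":-0.0982}]'
python3 -m jog '[{"grip":0.078,"x":0,"y":-0.0245,"z":0,"spin":0},{"grip":0.078,"x":0,"y":-0.0245,"z":0,"spin":0},{"grip":0.078,"x":0,"y":-0.0245,"z":0,"spin":0},{"grip":0.078,"x":0,"y":-0.0245,"z":0,"spin":0},{"grip":0.078,"x":0,"y":-0.0245,"z":0,"spin":0},{"grip":0.078,"x":0,"y":-0.0245,"z":0,"spin":0},{"grip":0.078,"x":0,"y":0,"z":0,"spin":0},{"grip":0.078,"x":0,"y":0,"z":0,"spin":0},{"grip":0.078,"x":0,"y":0,"z":0,"spin":0}]'
python3 - <<'E'
from h import *
print(state()['q'])
c=eyes.read_camera('wrist');cv2.imwrite('pics/w5.png',c['color']);np.savez('w5.npz',**{k:c[k] for k in c if k!='color'})
cl=lambda x,y,z:[.512+x,.0595+y,z]
for n,P in dict(htf=cl(0,-.145,.145),htb=cl(0,-.161,.145),L=cl(-.014,-.145,.145),R=cl(.014,-.145,.145),jawL=cl(-.03,.07,.052),jawR=cl(.03,.07,.052)).items():print(n,proj(c,P,True).round(1))
E
```

```text
time_s: 9.23
ee_pos: [0.5104, 0.0601, 0.2242]
ee_rot: [[-1.0, -0.005, -0.003], [-0.005, 1.0, -0.001], [0.003, -0.001, -1.0]]
ft_force: [0.1, -0.5, 0.1]
gripper_width: 0.9
gripper_force: 0.0
time_s: 9.98
ee_pos: [0.5109, -0.0859, 0.2248]
ee_rot: [[-1.0, -0.001, -0.002], [-0.001, 1.0, 0.001], [0.002, 0.001, -1.0]]
ft_force: [1.2, 0.5, -0.6]
gripper_width: 0.897
gripper_force: 0.0
[-0.40278783  0.03160449  0.53340868  1.78709111 -0.01677056  1.3296409
  1.70589398]
htf [321.6 247.2]
htb [298.1 247.2]
L [321.6 227.1]
R [321.6 266.7]
jawL [533.4 191.9]
jawR [526.9 248.6]
```

View pics/w5.png

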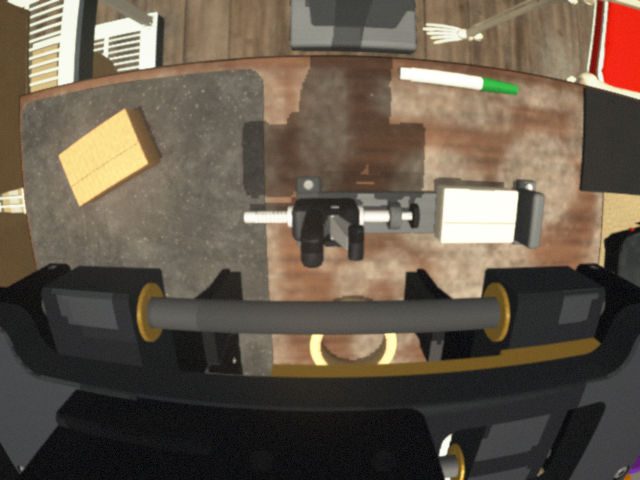

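The wrist view shows the handle top at about (312,250), the trigger roll at (355,250), the pad at about (418,215) and the carton at (440–518, 188–243). The handle is within 2 px of the prediction. I'll descend over the grip.

```bash
python3 -m jog '[{"grip":0.084,"x":-0.001,"y":0.001,"z":0,"spin":0},{"grip":0.084,"x":0,"y":0,"z":0.01,"spin":0},{"grip":0.084,"x":0,"y":0,"z":0.02,"spin":0},{"grip":0.084,"x":0,"y":0,"z":0.02,"spin":0},{"grip":0.084,"x":0,"y":0,"z":0.02,"spin":0},{"grip":0.084,"x":0,"y":0,"z":0.02,"spin":0},{"grip":0.084,"x":0,"y":0,"z":0.015,"spin":0},{"grip":0.084,"x":0,"y":0,"z":0.01,"spin":0},{"grip":0.084,"x":0,"y":0,"z":0.003,"spin":0},{"grip":0.084,"x":0,"y":0,"z":0,"spin":0},{"grip":0.084,"x":0,"y":0,"z":0,"spin":0}]'
python3 -m jog '[{"grip":0.07,"x":0,"y":0,"z":0,"spin":0},{"grip":0.07,"x":0,"y":0,"z":0,"spin":0},{"grip":0.06,"x":0,"y":0,"z":0,"spin":0},{"grip":0.055,"x":0,"y":0,"z":0,"spin":0},{"grip":0.05,"x":0,"y":0,"z":0,"spin":0},{"grip":0.05,"x":0,"y":0,"z":0,"spin":0},{"grip":0.05,"x":0,"y":0,"z":0,"spin":0}]'
python3 - <<'E'
from h import *
print(state()['q'])
c=eyes.read_camera('wrist');cv2.imwrite('pics/w6.png',c['color']);np.savez('w6.npz',**{k:c[k] for k in c if k!='color'})
t=eyes.read_camera('top');cv2.imwrite('pics/t6.png',t['color'])
cv2.imwrite('pics/v6.png',np.vstack([cv2.resize(c['color'][120:300,280:640],(720,360)),cv2.resize(t['color'][230:280,260:410],(720,240))]))
E
```

```text
time_s: 10.95
ee_pos: [0.5131, -0.0856, 0.1086]
ee_rot: [[-1.0, -0.001, 0.001], [-0.001, 1.0, -0.0], [-0.001, -0.0, -1.0]]
ft_force: [-0.2, 0.1, -0.5]
gripper_width: 0.966
gripper_force: 0.0
time_s: 11.53
ee_pos: [0.5129, -0.0836, 0.1084]
ee_rot: [[-1.0, -0.001, 0.0], [-0.001, 1.0, 0.003], [-0.0, 0.003, -1.0]]
ft_force: [-0.5, 5.7, 3.2]
gripper_width: 0.594
gripper_force: 3.0
[-0.38319273  0.14093583  0.53568951  1.92942754 -0.08420629  1.09227868
  1.75920332]
```

View pics/v6.png

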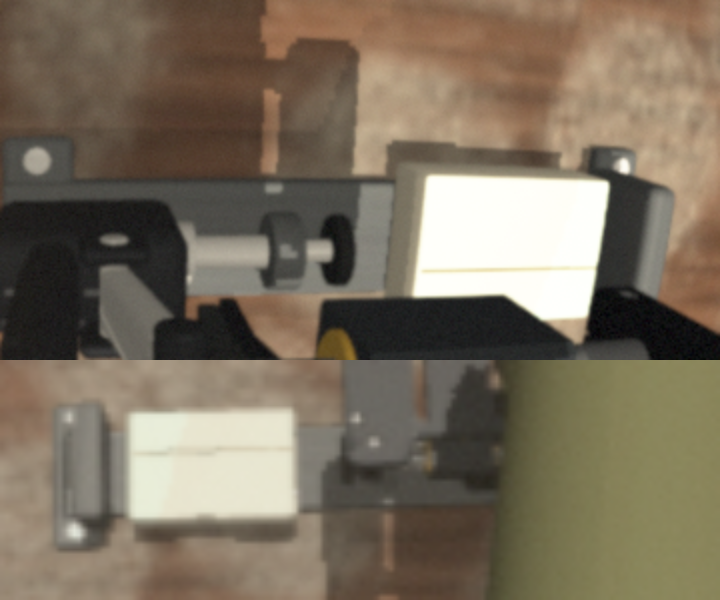

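The combined view shows the jaw head at u≈265–307 and the pad at u≈325–355 in the upper crop. The carton's rear edge is at about 390, still well ahead of the pad. The fingers straddle handle and roll and a first squeeze has begun. I'll write a tracker for head and pad.

```bash
cat > track.py <<'E'
from h import *
import os,sys
# boxes of head / pad in wrist image w6: u0,u1,v0,v1 ; ref point = front face centre
def y_of(c,p): 
    d=ray(c,p,True);o=np.asarray(c['xyz']);return (o+d*(.512-o[0])/d[0])[1] if 0 else hit(c,p,.0245,True)[1]
def load():
    if os.path.exists('tr.npz'): z=np.load('tr.npz');return {k:z[k] for k in z}
    im=cv2.imread('pics/w6.png')
    return dict(h=im[224:266,408:438],hp=np.array([408,224]),ho=np.array([25.,21.]),p=im[224:266,440:460],pp=np.array([440,224]),po=np.array([13.,21.]))
def run(c,T):
    im=c['color'];r={}
    for k in'hp':
        t=T[k];u,v=T[k+'p'].astype(int);S=4
        u0=max(u-15,0);win=im[v-6:v+t.shape[0]+6,u0:u+t.shape[1]+45]
        m=cv2.matchTemplate(cv2.resize(win,None,fx=S,fy=S,interpolation=cv2.INTER_CUBIC),cv2.resize(t,None,fx=S,fy=S,interpolation=cv2.INTER_CUBIC),cv2.TM_CCOEFF_NORMED)
        _,s,_,l=cv2.minMaxLoc(m);q=np.array([u0+l[0]/S,v-6+l[1]/S]);r[k]=(y_of(c,q+T[k+'o']),round(s,3),q)
    return r
if __name__=='__main__':
    T=load();c=eyes.read_camera('wrist');r=run(c,T);s=state();n=f"pics/x{s['time_s']:.2f}.png";cv2.imwrite(n,c['color'])
    h,p=r['h'][0],r['p'][0];print('head %.1f pad %.1f gap %.1f mm'%(h*1e3,p*1e3,(p-h)*1e3),r['h'][1:],r['p'][1:],n,'opening %.1f'%(s['gripper_width']*87),'F',np.round(s['ft_force'],1))
    if min(r['h'][1],r['p'][1])>.6:
        for k in'hp':
            q=np.round(r[k][2]).astype(int);t=T[k];
            T[k+'o']=T[k+'o']+(r[k][2]-q);T[k]=c['color'][q[1]:q[1]+t.shape[0],q[0]:q[0]+t.shape[1]];T[k+'p']=q
        np.savez('tr.npz',**T)
E
python3 track.py
python3 -m jog '[{"grip":0.045,"x":0,"y":0,"z":0,"spin":0},{"grip":0.04,"x":0,"y":0,"z":0,"spin":0},{"grip":0.035,"x":0,"y":0,"z":0,"spin":0},{"grip":0.03,"x":0,"y":0,"z":0,"spin":0},{"grip":0.03,"x":0,"y":0,"z":0,"spin":0},{"grip":0.03,"x":0,"y":0,"z":0,"spin":0},{"grip":0.03,"x":0,"y":0,"z":0,"spin":0}]'; python3 track.py
```

```text
head -3.8 pad 11.5 gap 15.4 mm (0.992, array([407.25, 224.  ])) (0.995, array([439.25, 224.  ])) pics/x11.68.png opening 50.6 F [-0.7  6.3  2.9]
time_s: 12.27
ee_pos: [0.5133, -0.0862, 0.1087]
ee_rot: [[-1.0, -0.0, 0.002], [-0.0, 1.0, -0.0], [-0.002, -0.0, -1.0]]
ft_force: [0.1, 1.6, 5.5]
gripper_width: 0.355
gripper_force: 24.4
head 8.7 pad 23.5 gap 14.8 mm (0.931, array([428., 223.])) (0.905, array([458.5 , 223.25])) pics/x12.32.png opening 31.1 F [0.2 1.  4.7]
```

```bash
python3 -m jog '[{"grip":0.07,"x":0,"y":0,"z":0,"spin":0},{"grip":0.07,"x":0,"y":0,"z":0,"spin":0},{"grip":0.07,"x":0,"y":0,"z":0,"spin":0},{"grip":0.07,"x":0,"y":0,"z":0,"spin":0},{"grip":0.07,"x":0,"y":0,"z":0,"spin":0},{"grip":0.07,"x":0,"y":0,"z":0,"spin":0}]'; python3 track.py
python3 -m jog '[{"grip":0.055,"x":0,"y":0,"z":0,"spin":0},{"grip":0.05,"x":0,"y":0,"z":0,"spin":0},{"grip":0.045,"x":0,"y":0,"z":0,"spin":0},{"grip":0.045,"x":0,"y":0,"z":0,"spin":0},{"grip":0.045,"x":0,"y":0,"z":0,"spin":0}]'; python3 track.py
python3 -m jog '[{"grip":0.04,"x":0,"y":0,"z":0,"spin":0},{"grip":0.035,"x":0,"y":0,"z":0,"spin":0},{"grip":0.03,"x":0,"y":0,"z":0,"spin":0},{"grip":0.03,"x":0,"y":0,"z":0,"spin":0},{"grip":0.03,"x":0,"y":0,"z":0,"spin":0}]'; python3 track.py
```

```text
time_s: 12.82
ee_pos: [0.5119, -0.0863, 0.1075]
ee_rot: [[-1.0, -0.0, -0.001], [-0.0, 1.0, -0.001], [0.001, -0.001, -1.0]]
ft_force: [-0.3, 0.0, 0.6]
gripper_width: 0.721
gripper_force: 0.0
head 8.8 pad 23.5 gap 14.7 mm (0.979, array([428.5 , 225.75])) (0.992, array([458.5, 225.5])) pics/x12.87.png opening 65.4 F [-0.2 -0.3  0.3]
time_s: 13.28
ee_pos: [0.5127, -0.0825, 0.1084]
ee_rot: [[-1.0, -0.002, -0.0], [-0.002, 1.0, 0.004], [0.0, 0.005, -1.0]]
ft_force: [-1.3, 8.2, 5.6]
gripper_width: 0.547
gripper_force: 3.8
head 9.6 pad 24.3 gap 14.7 mm (0.964, array([423. , 224.5])) (0.987, array([453. , 224.5])) pics/x13.33.png opening 46.7 F [-2.4  7.6  4.7]
time_s: 13.75
ee_pos: [0.5131, -0.0861, 0.1087]
ee_rot: [[-1.0, -0.0, 0.001], [-0.0, 1.0, -0.0], [-0.001, -0.0, -1.0]]
ft_force: [-1.6, 0.9, 6.2]
gripper_width: 0.358
gripper_force: 17.3
head 20.9 pad 35.3 gap 14.4 mm (0.849, array([442.5, 223.5])) (0.913, array([471.5 , 223.25])) pics/x13.80.png opening 31.0 F [-1.   0.   5.9]
```

```bash
python3 -m jog '[{"grip":0.07,"x":0,"y":0,"z":0,"spin":0},{"grip":0.07,"x":0,"y":0,"z":0,"spin":0},{"grip":0.07,"x":0,"y":0,"z":0,"spin":0},{"grip":0.07,"x":0,"y":0,"z":0,"spin":0},{"grip":0.07,"x":0,"y":0,"z":0,"spin":0},{"grip":0.07,"x":0,"y":0,"z":0,"spin":0}]'; python3 track.py
python3 -m jog '[{"grip":0.055,"x":0,"y":0,"z":0,"spin":0},{"grip":0.05,"x":0,"y":0,"z":0,"spin":0},{"grip":0.045,"x":0,"y":0,"z":0,"spin":0},{"grip":0.042,"x":0,"y":0,"z":0,"spin":0},{"grip":0.042,"x":0,"y":0,"z":0,"spin":0},{"grip":0.042,"x":0,"y":0,"z":0,"spin":0}]'; python3 track.py
```

```text
time_s: 14.3
ee_pos: [0.512, -0.0862, 0.1076]
ee_rot: [[-1.0, -0.0, -0.001], [-0.0, 1.0, -0.001], [0.001, -0.001, -1.0]]
ft_force: [0.1, 0.7, -0.8]
gripper_width: 0.722
gripper_force: 0.0
head 21.0 pad 35.4 gap 14.4 mm (0.993, array([442.75, 226.  ])) (0.996, array([472.75, 225.  ])) pics/x14.35.png opening 65.5 F [-0.5 -0.5 -0. ]
time_s: 14.85
ee_pos: [0.5128, -0.0816, 0.1087]
ee_rot: [[-1.0, -0.003, -0.0], [-0.003, 1.0, 0.005], [0.0, 0.005, -1.0]]
ft_force: [-1.1, 8.0, 6.0]
gripper_width: 0.503
gripper_force: 4.2
head 22.9 pad 37.3 gap 14.3 mm (0.989, array([438.25, 224.75])) (0.996, array([468.25, 223.5 ])) pics/x14.90.png opening 43.4 F [-2.1  8.3  6.9]
```

```bash
python3 -m jog '[{"grip":0.04,"x":0,"y":0,"z":0,"spin":0},{"grip":0.038,"x":0,"y":0,"z":0,"spin":0},{"grip":0.038,"x":0,"y":0,"z":0,"spin":0},{"grip":0.038,"x":0,"y":0,"z":0,"spin":0},{"grip":0.038,"x":0,"y":0,"z":0,"spin":0}]'; python3 track.py
python3 -m jog '[{"grip":0.036,"x":0,"y":0,"z":0,"spin":0},{"grip":0.035,"x":0,"y":0,"z":0,"spin":0},{"grip":0.035,"x":0,"y":0,"z":0,"spin":0},{"grip":0.035,"x":0,"y":0,"z":0,"spin":0}]'; python3 track.py
```

```text
time_s: 15.32
ee_pos: [0.513, -0.0826, 0.1088]
ee_rot: [[-1.0, -0.002, 0.0], [-0.002, 1.0, 0.004], [-0.0, 0.004, -1.0]]
ft_force: [-2.0, 6.2, 5.4]
gripper_width: 0.44
gripper_force: 5.3
head 26.6 pad 41.1 gap 14.5 mm (0.975, array([444. , 224.5])) (0.992, array([474. , 223.5])) pics/x15.37.png opening 38.3 F [-1.9  6.2  5.9]
time_s: 15.7
ee_pos: [0.5131, -0.0841, 0.1088]
ee_rot: [[-1.0, -0.001, 0.001], [-0.001, 1.0, 0.002], [-0.001, 0.002, -1.0]]
ft_force: [-1.4, 4.5, 5.2]
gripper_width: 0.41
gripper_force: 6.0
head 29.3 pad 43.8 gap 14.5 mm (0.93, array([449.5 , 223.75])) (0.993, array([479.25, 223.75])) pics/x15.75.png opening 35.0 F [-0.7  4.8  5.9]
```

```bash
python3 -m jog '[{"grip":0.034,"x":0,"y":0,"z":0,"spin":0},{"grip":0.033,"x":0,"y":0,"z":0,"spin":0},{"grip":0.031,"x":0,"y":0,"z":0,"spin":0},{"grip":0.03,"x":0,"y":0,"z":0,"spin":0},{"grip":0.03,"x":0,"y":0,"z":0,"spin":0}]'; python3 track.py
python3 -m jog '[{"grip":0.07,"x":0,"y":0,"z":0,"spin":0},{"grip":0.07,"x":0,"y":0,"z":0,"spin":0},{"grip":0.07,"x":0,"y":0,"z":0,"spin":0},{"grip":0.07,"x":0,"y":0,"z":0,"spin":0},{"grip":0.07,"x":0,"y":0,"z":0,"spin":0},{"grip":0.07,"x":0,"y":0,"z":0,"spin":0}]'; python3 track.py
python3 -m jog '[{"grip":0.055,"x":0,"y":0,"z":0,"spin":0},{"grip":0.05,"x":0,"y":0,"z":0,"spin":0},{"grip":0.045,"x":0,"y":0,"z":0,"spin":0},{"grip":0.043,"x":0,"y":0,"z":0,"spin":0},{"grip":0.043,"x":0,"y":0,"z":0,"spin":0},{"grip":0.043,"x":0,"y":0,"z":0,"spin":0}]'; python3 track.py
```

```text
time_s: 16.17
ee_pos: [0.5131, -0.0862, 0.1088]
ee_rot: [[-1.0, -0.0, 0.001], [-0.0, 1.0, -0.001], [-0.001, -0.001, -1.0]]
ft_force: [-0.3, 1.5, 5.5]
gripper_width: 0.357
gripper_force: 24.9
head 33.3 pad 47.1 gap 13.8 mm (0.915, array([457.75, 224.  ])) (0.994, array([485.75, 223.75])) pics/x16.22.png opening 30.6 F [-0.9  1.2  5.7]
time_s: 16.72
ee_pos: [0.5121, -0.0863, 0.1077]
ee_rot: [[-1.0, -0.0, -0.001], [-0.0, 1.0, -0.001], [0.001, -0.001, -1.0]]
ft_force: [-0.0, 0.6, -0.4]
gripper_width: 0.722
gripper_force: 0.0
head 33.3 pad 47.1 gap 13.8 mm (0.989, array([458.5, 226. ])) (0.995, array([486.5 , 225.75])) pics/x16.77.png opening 65.7 F [0.3 0.6 0.2]
time_s: 17.27
ee_pos: [0.5128, -0.081, 0.1085]
ee_rot: [[-1.0, -0.003, -0.0], [-0.003, 1.0, 0.006], [0.0, 0.006, -1.0]]
ft_force: [-1.8, 11.3, 4.8]
gripper_width: 0.517
gripper_force: 5.0
head 33.9 pad 46.9 gap 13.0 mm (0.935, array([451.  , 224.75])) (0.995, array([478.25, 225.  ])) pics/x17.32.png opening 43.8 F [-2.1 10.4  4.9]
```

Both sides are now touching: the pad has stopped while the head advances. I'll squeeze on in small steps.

```bash
python3 -m jog '[{"grip":0.042,"x":0,"y":0,"z":0,"spin":0},{"grip":0.04,"x":0,"y":0,"z":0,"spin":0},{"grip":0.04,"x":0,"y":0,"z":0,"spin":0},{"grip":0.04,"x":0,"y":0,"z":0,"spin":0}]'; python3 track.py
python3 -m jog '[{"grip":0.039,"x":0,"y":0,"z":0,"spin":0},{"grip":0.038,"x":0,"y":0,"z":0,"spin":0},{"grip":0.038,"x":0,"y":0,"z":0,"spin":0},{"grip":0.038,"x":0,"y":0,"z":0,"spin":0}]'; python3 track.py
```

```text
time_s: 17.65
ee_pos: [0.5129, -0.0815, 0.1089]
ee_rot: [[-1.0, -0.003, -0.0], [-0.003, 1.0, 0.006], [0.0, 0.006, -1.0]]
ft_force: [-2.3, 8.0, 7.5]
gripper_width: 0.465
gripper_force: 10.5
head 35.7 pad 47.2 gap 11.6 mm (0.929, array([453.5 , 224.75])) (0.96, array([478.75, 224.5 ])) pics/x17.70.png opening 40.6 F [-3.1  8.2  6.6]
time_s: 18.03
ee_pos: [0.5129, -0.0825, 0.1089]
ee_rot: [[-1.0, -0.002, 0.0], [-0.002, 1.0, 0.004], [-0.0, 0.004, -1.0]]
ft_force: [-2.9, 6.2, 4.2]
gripper_width: 0.444
gripper_force: 13.7
head 37.4 pad 47.4 gap 9.9 mm (0.922, array([457.5, 225. ])) (0.951, array([480.5, 224. ])) pics/x18.08.png opening 38.5 F [-2.5  5.9  5.8]
```

Gripper force and tracking agree on about 4.5–5 mm, so I need about 1 mm more.

```bash
python3 -m jog '[{"grip":0.0375,"x":0,"y":0,"z":0,"spin":0},{"grip":0.037,"x":0,"y":0,"z":0,"spin":0},{"grip":0.037,"x":0,"y":0,"z":0,"spin":0},{"grip":0.037,"x":0,"y":0,"z":0,"spin":0},{"grip":0.037,"x":0,"y":0,"z":0,"spin":0},{"grip":0.037,"x":0,"y":0,"z":0,"spin":0}]'; python3 track.py
python3 - <<'E'
from h import *
c=eyes.read_camera('wrist');t=eyes.read_camera('top')
cv2.imwrite('pics/fin.png',np.vstack([cv2.resize(c['color'][180:300,330:590],(780,360),interpolation=cv2.INTER_CUBIC),cv2.resize(t['color'][220:325,200:500],(780,240),interpolation=cv2.INTER_AREA)]))
E
```

```text
time_s: 18.58
ee_pos: [0.5129, -0.083, 0.1089]
ee_rot: [[-1.0, -0.002, 0.0], [-0.002, 1.0, 0.004], [-0.0, 0.004, -1.0]]
ft_force: [-2.2, 5.9, 5.7]
gripper_width: 0.43
gripper_force: 15.6
head 38.1 pad 47.6 gap 9.5 mm (0.967, array([459.5, 225. ])) (0.974, array([481., 224.])) pics/x18.63.png opening 37.1 F [-1.6  6.1  5.8]
```

View pics/fin.png

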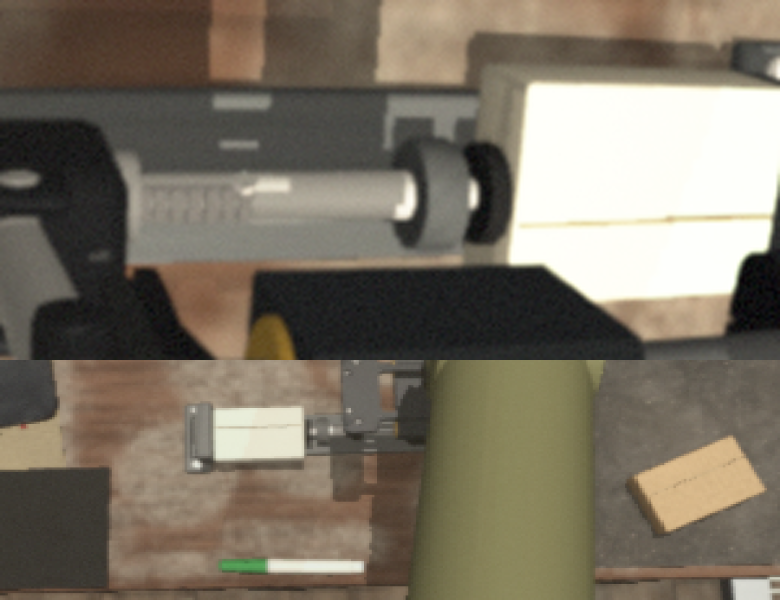

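The final picture shows the carton pressed between the pad (u≈490) and the fixed jaw, square on the bed. The pad is pushed in about 6 mm: 5–5.5 mm from tracking and about 6.4 mm from force. The other carton and the pen are where they were. I'm handing in with the trigger held.

```bash
python3 -c "
from cell import arm;print(arm.sign_off())"
```

```text
the job is handed in; nothing more can be done
None
```

I handed the job in with the smaller carton clamped flat and square against the fixed jaw, the pad pushed in about 6 mm (5–5.5 mm by tracking, 6.4 mm by force) and the trigger held; I moved nothing else, though the final picture confirms only the other carton and the pen, not the bowl or tape.

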